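# Load the ball carrier and hold its cover ready above it

### The job

Put the two steel balls from the wooden rest into the two empty wells of the blue ball carrier, one ball in each well, and leave the red ball where it is. Then take the green cover by its black grip bar, carry it over the things in between without disturbing them, and finish while still holding it in the air, level, about 2 cm above the top of the carrier, centred and lined up lengthwise with it so that it could be lowered straight down, touching neither carrier nor balls, neither set down nor let go.

Things in the scene. Friction and masses are not known exactly. Their poses are not given: they have to be found in the camera images.
- ball_a_center (a point): one of the two steel balls to be loaded: polished steel ball, 30 mm across, 110 g; the point is the ball's centre. It starts in one of the three shallow seats of the wooden rest, which holds it about 12 mm above the rest's top (centre 82 mm above the table)
- ball_b_center (a point): the other steel ball to be loaded: polished steel ball, 30 mm across, 110 g; the point is the ball's centre; starts on the rest like ball_a
- ball_red_center (a point): red plastic ball, 30 mm across, in the third seat of the rest; the point is its centre. It stays there
- ball_c_center (a point): steel ball, 30 mm across, that already lies in the carrier's third well (well2); the point is its centre. It stays there
- rest: wooden ball rest, fixed to the table: a rail on legs, 136 (x) x 32 (y) mm over all and 70 mm high, foot 36 mm wide. Three seats in its top at x = -45, 0 and +45 mm, in any of which any of the three balls may start. Origin at the centre of its underside, own x along the row of seats, z up
- carrier_top (a point): blue ball carrier, fixed to the table: block 76 (x) x 166 (y) x 22 (z) mm with three round wells, 37 mm wide and 14 mm deep, in a row along its own y. The point is the centre of its top face, 22 mm above the table; axes are the carrier's: y along its length, z up. A ball in a well lies with its centre 1 mm above the top face, with 3 mm play all round
- well0 (a point): centre of the mouth of the first, empty well, at y = -45 mm from carrier_top in the carrier's frame, level with the top face
- well1 (a point): centre of the mouth of the middle, empty well, at carrier_top
- well2 (a point): centre of the mouth of the third well at y = +45 mm, which already holds ball_c
- cover_grip (a point): green hood-shaped cover of the carrier, loose on the table, about 0.28 kg: 68 (x) x 158 (y) x 26 (z) mm, 4 mm walls, open below, hollow inside 22 mm deep; on top stands a black grip bar 16 (x) x 70 (y) x 32 (z) mm. The point is the centre of the grip bar, 42 mm above the cover's lower edge and 16 mm above its top plate; the axes are the cover's: y along its length and along the bar, z up. The cover is the same either way round
- cover_edge (a point): centre of the cover's lower edge plane (42 mm straight below cover_grip), cover's axes; when the cover stands on the table this is on the table
- oil_can: bystander: red oil can with a brass spout, 56 mm across, 137 mm tall, upright; origin at the centre of its underside
- tape_measure: bystander: yellow tape measure, 37 x 77 x 60 mm high; origin at the centre of its underside
- bottle_1: bystander: small brown dropper bottle, 34 mm across, 102 mm tall, upright; origin at the centre of its underside. A fixed pile of clear boxes, 150 mm tall, stands on the way from the cover to the carrier (y from -0.18 to -0.01, up to x = 0.51), and bins 260 mm tall stand behind the carrier (x from 0.66, y from -0.01 to 0.21), with a carton 220 mm tall to their left (x from 0.61, y from 0.26) and a toggle clamp 160 mm tall nearer the robot (up to x = 0.44, y from 0.29)
Not all that is in view belongs to the job. What is shaped like the part that bears ball_b_center but purple, turquoise or yellow is not meant.

How it is judged (in metres and radians):
On the way, in this order (a step that is already met when the one before it is completed fails the run):
1. each well of the carrier holds one steel ball, let go ((((horizontal distance between ball_a_center and well0 below 0.008 m and z of ball_a_center in the frame of carrier_top below 0.007 m) and (horizontal distance between ball_b_center and well1 below 0.008 m and z of ball_b_center in the frame of carrier_top below 0.007 m)) or ((horizontal distance between ball_a_center and well1 below 0.008 m and z of ball_a_center in the frame of carrier_top below 0.007 m) and (horizontal distance between ball_b_center and well0 below 0.008 m and z of ball_b_center in the frame of carrier_top below 0.007 m))) and horizontal distance between ball_c_center and well2 below 0.008 m and z of ball_c_center in the frame of carrier_top below 0.007 m and contact force between the fingers and ball_a below 0.05 N and contact force between the fingers and ball_b below 0.05 N and contact force between the fingers and ball_c below 0.05 N), for 0.2 s.
2. the cover has been lifted clear of the table (height (world z) of cover_edge above 0.05 m and contact force between the fingers and cover above 0.5 N), for 0.2 s.
At the end, for the whole second after the job is handed in: Each well holds a steel ball (8 mm off axis at most, seated), red ball not moved (12 mm). Gripper holds the cover still, lower edge 5 to 35 mm above the carrier top, centred within 10 mm, lengthwise in line and level within 0.12 rad, touching neither carrier nor balls ((((horizontal distance between ball_a_center and well0 below 0.008 m and z of ball_a_center in the frame of carrier_top below 0.007 m) and (horizontal distance between ball_b_center and well1 below 0.008 m and z of ball_b_center in the frame of carrier_top below 0.007 m)) or ((horizontal distance between ball_a_center and well1 below 0.008 m and z of ball_a_center in the frame of carrier_top below 0.007 m) and (horizontal distance between ball_b_center and well0 below 0.008 m and z of ball_b_center in the frame of carrier_top below 0.007 m))) and horizontal distance between ball_c_center and well2 below 0.008 m and z of ball_c_center in the frame of carrier_top below 0.007 m and horizontal distance between cover_edge and carrier_top below 0.01 m and angle between the y axis of cover_edge and the y axis of carrier_top, either way round below 0.12 rad and angle between cover_edge's own z axis and vertical below 0.12 rad and z of cover_edge in the frame of carrier_top between 0.005 and 0.035 m and contact force between cover and carrier below 0.05 N and contact force between cover and ball_a below 0.05 N and contact force between cover and ball_b below 0.05 N and contact force between cover and ball_c below 0.05 N and contact force between the fingers and cover above 0.5 N and linear speed of cover below 0.03 m/s and distance of ball_red_center from where it was at the start of the episode below 0.012 m); the arm keeps its last pose, push and grip.
It fails at once if a bystander (oil can, tape measure or bottle) is displaced by more than 15 mm (distance of any of oil_can, tape_measure, bottle_1 from where it was at the start of the episode above 0.015 m).
It fails at once if the red ball is knocked off its seat (distance of ball_red_center from where it was at the start of the episode above 0.012 m).
It also fails if it takes over 72 s, if anything falls off the work surface, if the arm or the gripper's body presses on something with over 40 N, if the wrist force passes 120 N, or if a joint passes its speed limit or range.

### The arm

A 6-joint arm with a two-finger parallel gripper is mounted at the origin on a cart in front of the work surface, level with it; the furniture and walls round the work are solid. World frame = base frame: x ahead of the robot, y to its left, z up, the work surface at z = 0. Lengths are in mm, angles in rad, forces in N, time in s.
With the tool pointing down it reaches from about 400 to 925 mm from the base axis. Payload 12.5 kg.
Tool frame: the origin (TCP) lies midway between the tips of the shut fingers; the grasp point (between the pads) lies 19 mm behind it; z points along the fingers, y is the line along which they close (so a half turn about z gives the same grasp; the last joint's range is limited). The gripper opens to 95 mm and grips with 3 to 60 N. Pads are 20 mm wide; open, the fingers measure 119 mm over their backs; the gripper's body (75 mm by 180 mm) begins 59 mm behind the grasp point.
Start: joints at [-1.278, 0.491, 1.559, -0, 1.092, -0.106], TCP at [242.719, -575.964, 214.661] pointing down, gripper open.
Joint ranges: [-3.1, 3.1], [-0.84, 2.19], [0.05, 2.79], [-1.13, 4.28], [0.06, 2.93], [-2.69, 2.69]. Speed limits (rad/s): [2.22, 2.22, 2.79, 3.14, 3.14, 3.14].

### API

Orientations are given as [roll, pitch, yaw] about the fixed x, y, z axes, in that order (R = Rz(yaw) Ry(pitch) Rx(roll)).
In Python, from cell import state, read_camera, camera_info, env gives the robot as it stands.
- The arm moves only by the tool move_arm, never from a script. Its argument "commands" is a list of rows, each a list of 3 entries, a list of its own where there are three numbers: the shift along the world's x, y, z in cm, then the turn, a rotation vector about the world's x, y, z in degrees, then the opening, from 0 (shut) to 1 (fully open). A call has 1 to 10 rows; each row shifts and turns the commanded pose from where the row before left it; what a row does not reach is not made up. A row lasts 1/10 s, in which the tool goes at most 50 mm and 8.59 degrees, less where a joint would pass 70% of its speed; a pose out of reach is approached as far as the arm can. A call with a gripper value outside its range is refused whole. The fingers move at their own pace and stop on an object; the grip force is fixed at half the most. Time passes only in rows, so rows that do not move let the fingers close. It gives the time, the measured TCP pose, the force, the opening and the grip force at its end, in the units of the state.
- state(): the state, without advancing time (a new reading comes with each control period).
- read_camera(name): name is "scene" or "top" or "wrist"; returns the picture (420x560x3 uint8, blue, green, red); there is no depth.
- camera_info(name): a dict with "K" (3x3 intrinsics, pixels), "cam_to_world" (4x4, takes a point from camera to world coordinates). Camera axes: x right, y down, z forward; pixel columns grow to the right and rows downward; lengths in mm; the calibration is good to about 2 mm. A picture is of the moment at which its call begins: read the wrist's pose just before it. camera_info takes no time and is no camera call; for the wrist camera it gives the pose at the moment of the call.
- env.job_done(): hands the job in; it is judged then, once.
The state is a dict: "t": time; "joints": joint angles; "qvel": joint speeds; "tau": joint torques, N m; "eef_pos": TCP position; "tcp_rot": TCP orientation; "ft_force": force on the tool from outside, world axes, zero at the start; "moment": the same for the moment, N m; "opening": opening from 0.0 (shut) to 1.0 (fully open); "grip_force": force on a finger pad.
Only numpy, scipy, OpenCV 4.12 (cv2) and the standard library are available. Lean on these libraries where they do the work, as an engineer would, in place of code of your own. Each camera call takes 0.05 s, during which the arm holds its last target. There are 200 camera calls.

## Working session

There is one attempt and no reset: what is moved stays moved. The work goes in short steps, Python scripts to look and compute and a tool call to move; the robot and the scene stay as the last step left them, time stands still between calls to the robot, and variables do not carry over. Pictures are saved under pics/ and viewed, at most 10 in all, crops included, and the job is handed in when it is done.

Besides the shell and the picture viewer there is one more tool, called after "Emit:" as name(argument=value, ...) on one line, values as JSON. move_arm: Moves the arm, as the interface text tells. Its arguments: {"type":"object","properties":{"commands":{"type":"array"}},"required":["commands"]}

```bash
mkdir -p pics; ls
python3 - <<'E'
from cell import *
import cv2
for n in("scene","top"):
    im=read_camera(n);cv2.imwrite(f"pics/{n}0.png",im)
    c=camera_info(n);print(n,c["K"],c["cam_to_world"])
print(state())
E
```

```text
pics
scene [[451.9069236    0.         274.1027782 ]
 [  0.         451.9069236  206.89197057]
 [  0.           0.           1.        ]] [[-7.14627798e-01 -5.26066639e-01  4.61043383e-01  1.62295868e+02]
 [-6.99338075e-01  5.51705660e-01 -4.54474556e-01  3.26416906e+02]
 [-1.52763420e-02 -6.47205343e-01 -7.62162632e-01  7.52409212e+02]
 [ 0.00000000e+00  0.00000000e+00  0.00000000e+00  1.00000000e+00]]
top [[436.96824097   0.         289.79210191]
 [  0.         436.96824097 208.76665321]
 [  0.           0.           1.        ]] [[-2.48744828e-02 -9.74108750e-01  2.24707370e-01  3.08953196e+02]
 [-9.99673081e-01  2.29074668e-02 -1.13569349e-02 -6.95391659e+01]
 [ 5.91541304e-03 -2.24916407e-01 -9.74360107e-01  1.15797965e+03]
 [ 0.00000000e+00  0.00000000e+00  0.00000000e+00  1.00000000e+00]]
{'t': 0.1, 'joints': array([-1.27761145e+00,  4.91535696e-01,  1.55937194e+00, -1.61732100e-05,
        1.09171342e+00, -1.05617974e-01]), 'qvel': array([-0.00033883, -0.00289814, -0.00231905, -0.0028387 , -0.00225919,
       -0.001016  ]), 'tau': array([ 3.23491913e-03, -6.13624263e+01, -2.58605772e+01,  6.94238674e-02,
        4.70139936e-02, -7.47238482e-05]), 'eef_pos': array([ 242.64308847, -575.74901315,  214.1032693 ]), 'tcp_rot': array([-3.14056847e+00, -9.41507051e-05,  3.98810266e-01]), 'ft_force': array([-0.88958407, -0.01057091,  0.27872625]), 'moment': array([-0.01141622,  0.01914705, -0.02585076]), 'grip_force': 0.0, 'opening': 1.0046724685258752}
```

View pics/scene0.png

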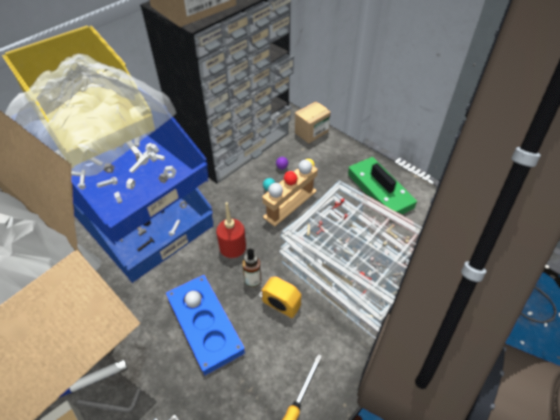

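View pics/top0.png

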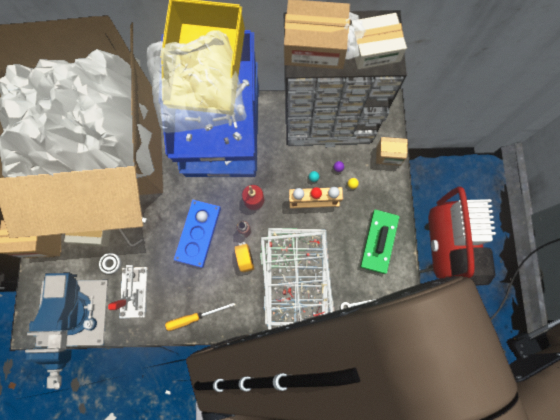

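The top view shows the rest at about (316,195), with steel balls at (298,194) and (334,193) and the red ball in the middle. The carrier is at (198,234) with its filled well at (202,216), and the cover is at (380,241). The oil can is at (253,196), the bottle at (244,228) and the tape at (243,258). I'll enlarge these areas.

```bash
cat > h.py <<'E'
from cell import *
import cv2, numpy as np
def px2w(n,uv,z,c=None):
    c=c or camera_info(n);T=c["cam_to_world"]
    d=T[:3,:3]@np.linalg.solve(c["K"],np.array([uv[0],uv[1],1.]))
    return T[:3,3]+d*(z-T[2,3])/d[2]
def w2px(n,p,c=None):
    c=c or camera_info(n);T=c["cam_to_world"]
    q=c["K"]@(T[:3,:3].T@(np.array(p)-T[:3,3]));return q[:2]/q[2]
E
python3 - <<'E'
from h import *
im=cv2.imread("pics/top0.png")
def crop(u,v,w,h,s): return cv2.resize(im[v:v+h,u:u+w],None,fx=s,fy=s,interpolation=cv2.INTER_CUBIC)
# 5x crops: carrier 165..245 x 195..275 ; cover 350..430
a=crop(170,190,60,90,6);b=crop(350,200,60,90,6)
cv2.imwrite("pics/c1.png",np.hstack([a,b]))
cv2.imwrite("pics/c2.png",crop(230,170,130,100,6))
E
```

```text
(no output)
```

View pics/c1.png

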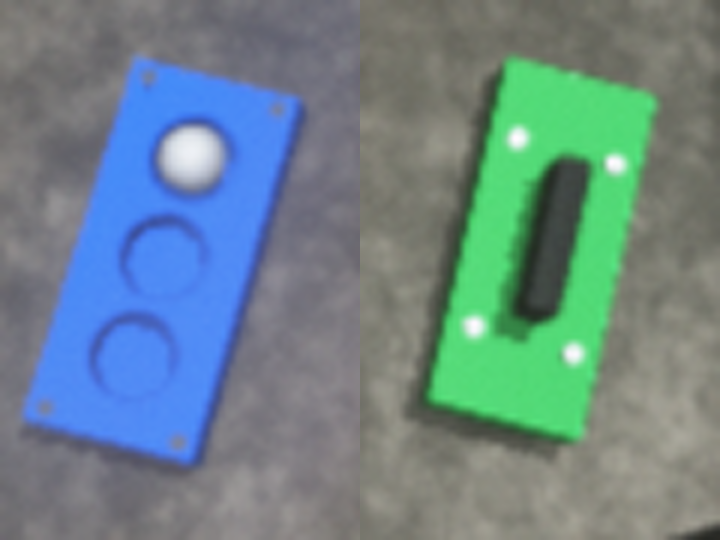

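View pics/c2.png

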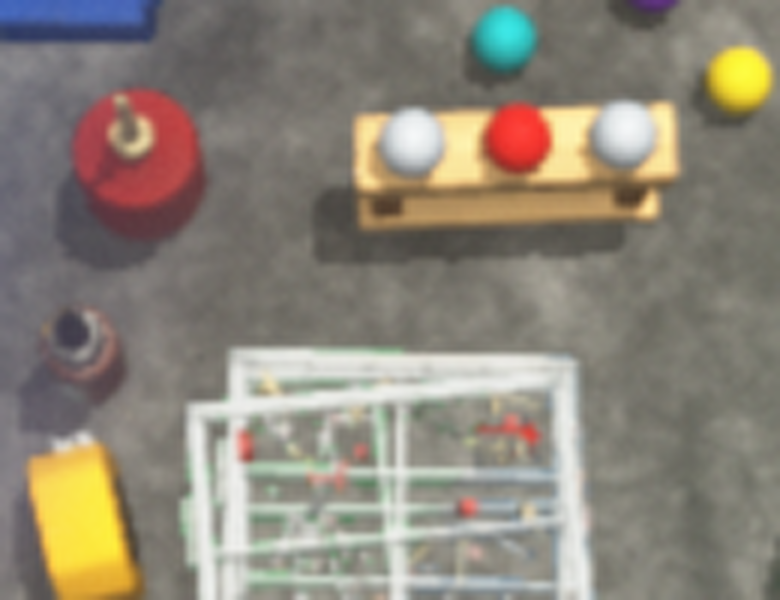

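The crops (6x) give these positions:
- **Carrier:** corners (135,58), (302,100), (195,465) and (24,415).
- **Wells:** (191,158), (165,257) and (135,356).
- **Cover top:** corners (507,57), (657,100), (582,440) and (428,403).
- **Balls:** (412,142), red (517,138) and (624,134).

Run:
```python
from h import *
np.set_printoptions(precision=1,suppress=True)
f=lambda p,o:(o[0]+(p[0]+.5)/6-.5,o[1]+(p[1]+.5)/6-.5)
def P(ps,o,z): return np.array([px2w("top",f(p,o),z) for p in ps])
c=P([(135,58),(302,100),(195,465),(24,415)],(170,190),22);print("carrier",c.mean(0),c,sep="\n")
w=P([(191,158),(165,257),(135,356)],(170,190),22);print("wells",w)
d=w[0]-w[2];print(np.degrees(np.arctan2(d[1],d[0])));d=c[0]+c[1]-c[2]-c[3];print(np.degrees(np.arctan2(d[1],d[0])))
g=P([(147,57),(297,100),(222,440),(68,403)],(350,200),26);print("cover",g.mean(0),g,sep="\n")
d=g[0]+g[1]-g[2]-g[3];print(np.degrees(np.arctan2(d[1],d[0])))
print("bar",P([(212,160),(177,312)],(350,200),58))
b=P([(412,142),(517,138),(624,134)],(230,170),82);print("balls",b)
print("can",P([(140,150)],(230,170),100),"bottle",P([(72,328)],(230,170),102), "tape",P([(70,450),(105,590)],(230,170),60))
```

```text
carrier
[513.  162.9  22. ]
[[603.2 178.2  22. ]
 [582.2 103.5  22. ]
 [421.6 147.8  22. ]
 [444.9 222.1  22. ]]
wells [[557.  152.3  22. ]
 [512.8 162.7  22. ]
 [469.4 174.8  22. ]]
-14.420969601941593
-15.452561159495477
cover
[ 478.4 -317.3   26. ]
[[ 563.9 -307.    26. ]
 [ 542.8 -372.    26. ]
 [ 394.7 -327.7   26. ]
 [ 412.1 -262.5   26. ]]
-16.4924078268653
bar [[ 510.9 -325.    58. ]
 [ 446.2 -305.4   58. ]]
balls [[ 597.2 -104.6   82. ]
 [ 597.9 -149.3   82. ]
 [ 598.6 -194.9   82. ]]
can [[591.5   9.5 100. ]] bottle [[516.2  37.6 102. ]] tape [[472.1  42.7  60. ]
 [413.   28.2  60. ]]
```

Emit:
move_arm(commands=[[[2.5,3,0],[0,0,6.6],1],[[2.5,3,0],[0,0,6.6],1],[[2.5,3,0],[0,0,6.6],1],[[2.5,3,0],[0,0,6.6],1],[[2.5,3,0],[0,0,6.6],1],[[2.5,3,0],[0,0,6.6],1],[[2.5,3,0],[0,0,6.6],1],[[2.5,3,0],[0,0,6.6],1],[[2.5,3,0],[0,0,6.6],1],[[2.5,3,0],[0,0,6.6],1]])

```text
t: 1.1
eef_pos: [493.5, -274.5, 214.5]
tcp_rot: [-3.141, -0.0, 1.555]
ft_force: [-0.4, -0.8, -0.2]
opening: 1.001
grip_force: 0.0
```

Emit:
move_arm(commands=[[[2.5,3,0],[0,0,0],1],[[2.5,3,0],[0,0,0],0.8],[[2.5,3,0],[0,0,0],0.6],[[2.5,3,0],[0,0,0],0.6],[[0.5,0.7,0],[0,0,0],0.6],[[0,0,0],[0,0,0],0.6],[[0,0,0],[0,0,0],0.6]])

```text
t: 1.8
eef_pos: [597.1, -149.6, 214.4]
tcp_rot: [-3.141, 0.0, 1.551]
ft_force: [0.1, 0.2, 0.3]
opening: 0.612
grip_force: 0.0
```

Run:
```python
from h import *
np.set_printoptions(precision=2,suppress=True)
s=state();print(s['t'],s['eef_pos'],s['tcp_rot'],s['opening'],s['joints'])
c=camera_info("wrist");im=read_camera("wrist");cv2.imwrite("pics/w1.png",im)
print(c)
for p in [(597.2,-104.6,82),(597.9,-149.3,82),(598.6,-194.9,82)]: print(w2px("wrist",p,c))
```

```text
1.8 [ 597.1  -149.59  214.42] [-3.14  0.    1.55] 0.6122798561363737 [-0.35  0.48  1.58 -0.    1.08 -0.33]
{'K': array([[309.18,   0.  , 281.65],
       [  0.  , 309.18, 212.25],
       [  0.  ,   0.  ,   1.  ]]), 'cam_to_world': array([[  1.  ,  -0.02,  -0.01, 598.72],
       [ -0.02,  -0.97,  -0.24, -81.51],
       [ -0.  ,   0.24,  -0.97, 384.9 ],
       [  0.  ,   0.  ,   0.  ,   1.  ]])}
[280.68 160.75]
[282.3  205.74]
[283.83 248.56]
```

View pics/w1.png

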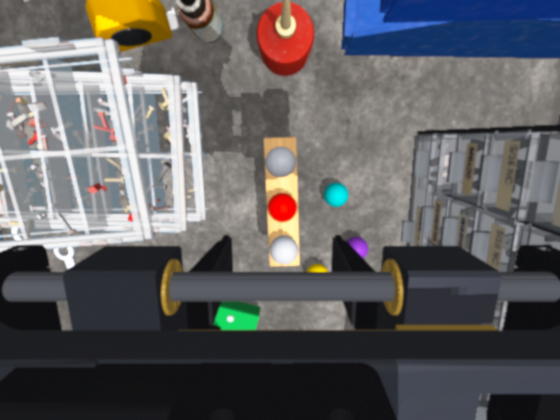

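The wrist view shows the balls at (281,161), red (283,207) and (285,250), which matches the prediction to about 1 px. I'll descend on the first ball.

Emit:
move_arm(commands=[[[0,1.5,0],[0,0,0],0.6],[[0,1.5,0],[0,0,0],0.6],[[0,1.5,0],[0,0,0],0.6],[[0,0,-3.5],[0,0,0],0.6],[[0,0,-3.5],[0,0,0],0.6],[[0,0,-3],[0,0,0],0.6],[[0,0,-2],[0,0,0],0.6],[[0,0,-1],[0,0,0],0.6],[[0,0,-0.9],[0,0,0],0.6],[[0,0,0],[0,0,0],0.6]])

```text
t: 2.85
eef_pos: [597.6, -103.5, 75.3]
tcp_rot: [-3.141, -0.0, 1.551]
ft_force: [-0.5, -0.3, 0.0]
opening: 0.6
grip_force: 0.0
```

Emit:
move_arm(commands=[[[0,0,0],[0,0,0],0.25],[[0,0,0],[0,0,0],0.25],[[0,0,0],[0,0,0],0.25],[[0,0,0],[0,0,0],0.25],[[0,0,0],[0,0,0],0.25]])

```text
t: 3.35
eef_pos: [597.5, -104.0, 76.1]
tcp_rot: [-3.141, 0.0, 1.551]
ft_force: [-3.8, 0.1, 6.3]
opening: 0.301
grip_force: 30.0
```

Opening is 28.6 mm with an upward push, so the pads grip above the equator. I'll reopen, go lower and close again.

Emit:
move_arm(commands=[[[0,0,0],[0,0,0],0.6],[[0,0,0],[0,0,0],0.6],[[0,0,0],[0,0,0],0.6],[[0,0,-0.2],[0,0,0],0.6],[[0,0,-0.2],[0,0,0],0.6],[[0,0,0],[0,0,0],0.6]])

```text
t: 3.95
eef_pos: [597.6, -103.9, 71.2]
tcp_rot: [-3.141, -0.0, 1.551]
ft_force: [-0.1, -1.4, -0.6]
opening: 0.599
grip_force: 0.0
```

Emit:
move_arm(commands=[[[0,0,0],[0,0,0],0.25],[[0,0,0],[0,0,0],0.25],[[0,0,0],[0,0,0],0.25],[[0,0,0],[0,0,0],0.25],[[0,0,0],[0,0,0],0.25]])

```text
t: 4.45
eef_pos: [597.4, -103.9, 71.8]
tcp_rot: [-3.141, -0.0, 1.551]
ft_force: [-3.0, 0.1, 3.4]
opening: 0.302
grip_force: 30.0
```

Emit:
move_arm(commands=[[[0,0,0.5],[0,0,0],0.25],[[0,0,1],[0,0,0],0.25],[[0,0,1.5],[0,0,0],0.25],[[0,0,2],[0,0,0],0.25],[[0,0,0],[0,0,0],0.25]])

```text
t: 4.95
eef_pos: [599.0, -104.3, 124.5]
tcp_rot: [3.137, 0.001, 1.551]
ft_force: [0.1, 0.8, -0.5]
opening: 0.299
grip_force: 30.0
```

Run:
```python
from h import *
np.set_printoptions(precision=2,suppress=True)
s=state();print(s['eef_pos'],s['opening'],s['grip_force'],s['ft_force'])
a=read_camera("scene");b=read_camera("wrist")
p=w2px("scene",s['eef_pos']);print(p)
u,v=[int(x) for x in p]
A=cv2.resize(a[v-40:v+60,u-50:u+50],(400,400),interpolation=2)
B=cv2.resize(b[130:330,180:380],(400,400),interpolation=2)
cv2.imwrite("pics/g1.png",np.hstack([A,B]))
```

```text
[ 598.99 -104.26  124.49] 0.2987495358563429 29.99976485967636 [ 0.09  0.75 -0.45]
[273.44 175.44]
```

View pics/g1.png

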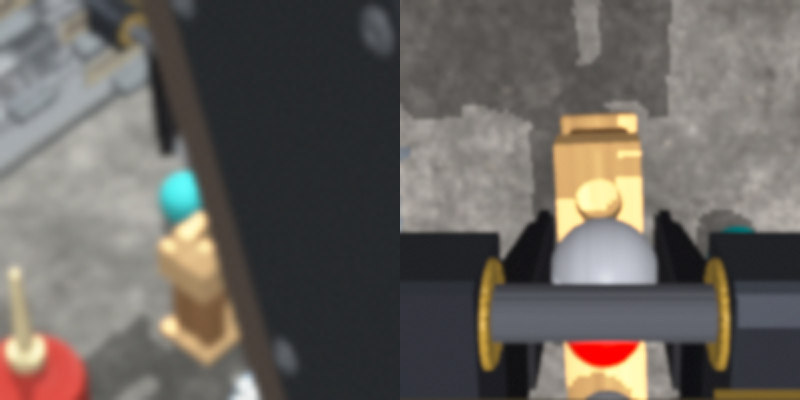

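The ball is held at about (605,250) in the right half, and the red ball is still seated. I'll carry it to a point above the carrier.

Emit:
move_arm(commands=[[[0,0,3],[0,0,0],0.25],[[0,0,3],[0,0,0],0.25],[[0,0,3],[0,0,0],0.25],[[-1,1,0],[0,0,7.6],0.25],[[-1,2,0],[0,0,7.6],0.25],[[-1,3,0],[0,0,7.6],0.25],[[-1,3,0],[0,0,7.6],0.25],[[-1,3,0],[0,0,7.6],0.25],[[-1,3,0],[0,0,7.6],0.25],[[-1,3,0],[0,0,7.6],0.25]])

```text
t: 6.05
eef_pos: [526.9, 77.1, 210.7]
tcp_rot: [-3.141, -0.001, 2.485]
ft_force: [0.9, -1.0, -0.6]
opening: 0.297
grip_force: 30.0
```

Emit:
move_arm(commands=[[[-0.8,3,0],[0,0,7.6],0.25],[[-0.8,3,0],[0,0,7.6],0.25],[[0,2,0],[0,0,7.6],0.25],[[0,0.8,0],[0,0,0],0.25],[[0,0,0],[0,0,0],0.25],[[0,0,0],[0,0,0],0.25]])

```text
t: 6.65
eef_pos: [511.7, 163.4, 211.2]
tcp_rot: [-3.141, -0.001, 2.874]
ft_force: [0.2, -0.2, -0.7]
opening: 0.299
grip_force: 30.0
```

Run:
```python
from h import *
np.set_printoptions(precision=2,suppress=True)
s=state();print(s['t'],s['eef_pos'],s['tcp_rot'],np.degrees(s['tcp_rot'][2]),s['opening'],s['grip_force'],s['joints'])
c=camera_info("wrist");b=read_camera("wrist");cv2.imwrite("pics/w2.png",b)
np.save("w2.npy",c,allow_pickle=True)
a=np.radians(-15);cc=np.array([513,162.8]);L=np.array([np.cos(a),np.sin(a)])
for k in(-45,0,45): print(w2px("wrist",[*(cc+k*L),22],c))
```

```text
6.65 [511.74 163.4  211.21] [-3.14 -0.    2.87] 164.67219154082989 0.29924779552774233 29.99971479177475 [ 0.19  0.37  1.78 -0.    0.99 -1.12]
[280.12 157.12]
[280.38 195.69]
[280.62 232.07]
```

View pics/w2.png

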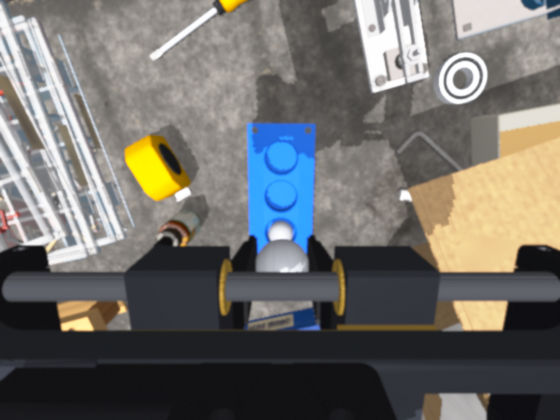

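Wells appear at (282,157) and (280,195) as predicted. I'll place the ball in well0.

Emit:
move_arm(commands=[[[-2.1,0.6,-2],[0,0,0],0.25],[[-2.1,0.5,-3],[0,0,0],0.25],[[0,0,-3],[0,0,0],0.25],[[0,0,-3],[0,0,0],0.25],[[0,0,-3],[0,0,0],0.25],[[0,0,-2],[0,0,0],0.25],[[0,0,-1.5],[0,0,0],0.25],[[0,0,-0.8],[0,0,0],0.25],[[0,0,0],[0,0,0],0.25]])

```text
t: 7.6
eef_pos: [469.6, 174.3, 28.0]
tcp_rot: [-3.141, -0.001, 2.875]
ft_force: [-0.1, -0.1, -1.0]
opening: 0.303
grip_force: 30.0
```

Emit:
move_arm(commands=[[[0,0,-0.3],[0,0,0],0.25],[[0,0,0],[0,0,0],0.25],[[0,0,0],[0,0,0],0.32],[[0,0,0],[0,0,0],0.36],[[0,0,0],[0,0,0],0.45],[[0,0,0],[0,0,0],0.6],[[0,0,0],[0,0,0],0.6]])

```text
t: 8.3
eef_pos: [469.8, 175.1, 25.8]
tcp_rot: [3.141, 0.0, 2.877]
ft_force: [-0.8, -0.4, 0.6]
opening: 0.558
grip_force: 0.0
```

Emit:
move_arm(commands=[[[0,0,2],[0,0,0],0.6],[[0,0,3],[0,0,0],0.6],[[0,0,4],[0,0,0],0.6],[[0,0,5],[0,0,0],0.6],[[0,0,5],[0,0,0],0.6],[[1,-2,0],[0,0,-7.6],0.6],[[1,-3,0],[0,0,-7.6],0.6],[[1,-3,0],[0,0,-7.6],0.6],[[1,-3,0],[0,0,-7.6],0.6],[[1,-3,0],[0,0,-7.6],0.6]])

```text
t: 9.3
eef_pos: [519.8, 33.8, 215.7]
tcp_rot: [3.141, -0.0, 2.209]
ft_force: [0.7, 0.6, 0.4]
opening: 0.596
grip_force: 0.0
```

Run:
```python
from h import *
np.set_printoptions(precision=2,suppress=True)
s=state();print(s['t'],s['eef_pos'],np.degrees(s['tcp_rot'][2]))
c=camera_info("wrist");b=read_camera("wrist");cv2.imwrite("pics/w3.png",b)
a=np.radians(-15);cc=np.array([513,162.8]);L=np.array([np.cos(a),np.sin(a)])
for k in(-45,0,45): print(w2px("wrist",[*(cc+k*L),23],c))
```

```text
9.3 [519.84  33.84 215.73] 126.54513180619293
[320.69  64.59]
[344.94  99.04]
[368.03 131.85]
```

View pics/w3.png

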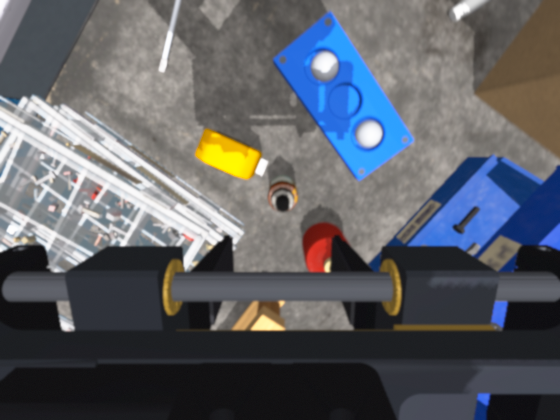

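The first ball is seated in well0 at (324,66). Now the second ball.

Emit:
move_arm(commands=[[[0.9,-2.9,0],[0,0,-7.5],0.6],[[1,-3,0],[0,0,-7.5],0.6],[[1,-3,0],[0,0,-7.5],0.6],[[1,-3,0],[0,0,-7.5],0.6],[[1,-3,0],[0,0,-7.5],0.6],[[1,-3,0],[0,0,0],0.6],[[1,-3,0],[0,0,0],0.6],[[1,-2,0],[0,0,0],0.6],[[0,0,0],[0,0,0],0.6],[[0,0,0],[0,0,0],0.6]])

```text
t: 10.35
eef_pos: [598.4, -193.8, 215.2]
tcp_rot: [-3.141, -0.0, 1.559]
ft_force: [0.7, 0.9, -0.1]
opening: 0.598
grip_force: 0.0
```

Emit:
move_arm(commands=[[[0,-0.1,-3],[0,0,0],0.6],[[0,0,-3],[0,0,0],0.6],[[0,0,-3],[0,0,0],0.6],[[0,0,-2],[0,0,0],0.6],[[0,0,-1.5],[0,0,0],0.6],[[0,0,-1],[0,0,0],0.6],[[0,0,-0.5],[0,0,0],0.6],[[0,0,-0.3],[0,0,0],0.6],[[0,0,0],[0,0,0],0.6]])

```text
t: 11.25
eef_pos: [598.9, -195.0, 73.0]
tcp_rot: [3.141, 0.0, 1.56]
ft_force: [-0.1, 0.1, -0.0]
opening: 0.6
grip_force: 0.0
```

Emit:
move_arm(commands=[[[0,0,-0.1],[0,0,0],0.25],[[0,0,0],[0,0,0],0.25],[[0,0,0],[0,0,0],0.25],[[0,0,0],[0,0,0],0.25],[[0,0,0],[0,0,0],0.25]])

```text
t: 11.75
eef_pos: [598.6, -195.0, 71.9]
tcp_rot: [-3.142, 0.0, 1.559]
ft_force: [-2.1, -0.4, 2.4]
opening: 0.303
grip_force: 30.0
```

Emit:
move_arm(commands=[[[0,0,0.5],[0,0,0],0.25],[[0,0,1],[0,0,0],0.25],[[0,0,2],[0,0,0],0.25],[[0,0,3],[0,0,0],0.25],[[0,0,4],[0,0,0],0.25],[[0,0,3.5],[0,0,0],0.25],[[0,1,0],[0,0,0],0.25],[[-0.6,2,0],[0,0,0],0.25],[[-1,3,0],[0,0,7.6],0.25],[[-1,3,0],[0,0,7.6],0.25]])

```text
t: 12.75
eef_pos: [571.0, -102.8, 210.1]
tcp_rot: [-3.139, -0.002, 1.83]
ft_force: [0.4, 0.3, -0.7]
opening: 0.301
grip_force: 30.0
```

Emit:
move_arm(commands=[[[-1,3,0],[0,0,7.6],0.25],[[-1,3,0],[0,0,7.6],0.25],[[-1,3,0],[0,0,7.6],0.25],[[-1,3,0],[0,0,7.6],0.25],[[-1,3,0],[0,0,7.6],0.25],[[-1,3,0],[0,0,7.6],0.25],[[0,3,0],[0,0,7.6],0.25],[[0,3,0],[0,0,7.6],0.25],[[0,2,0],[0,0,0],0.25],[[0,0,0],[0,0,0],0.25]])

```text
t: 13.75
eef_pos: [510.9, 157.6, 210.4]
tcp_rot: [-3.141, -0.002, 2.889]
ft_force: [0.3, -0.4, -0.9]
opening: 0.301
grip_force: 30.0
```

Emit:
move_arm(commands=[[[0.2,0.5,-2],[0,0,0],0.25],[[0,0,-3],[0,0,0],0.25],[[0,0,-3],[0,0,0],0.25],[[0,0,-3],[0,0,0],0.25],[[0,0,-3],[0,0,0],0.25],[[0,0,-2],[0,0,0],0.25],[[0,0,-1.5],[0,0,0],0.25],[[0,0,-0.8],[0,0,0],0.25],[[0,0,-0.2],[0,0,0],0.25],[[0,0,0],[0,0,0],0.25]])

```text
t: 14.75
eef_pos: [514.4, 159.9, 26.7]
tcp_rot: [-3.141, -0.0, 2.886]
ft_force: [0.3, 0.7, -1.1]
opening: 0.3
grip_force: 30.0
```

Emit:
move_arm(commands=[[[-0.1,0.3,-0.1],[0,0,0],0.25],[[0,0,0],[0,0,0],0.25],[[0,0,0],[0,0,0],0.25]])

```text
t: 15.05
eef_pos: [513.9, 163.2, 26.1]
tcp_rot: [3.141, 0.001, 2.886]
ft_force: [-0.2, 0.5, -1.6]
opening: 0.3
grip_force: 30.0
```

Emit:
move_arm(commands=[[[0,0,0],[0,0,0],0.32],[[0,0,0],[0,0,0],0.36],[[0,0,0],[0,0,0],0.45],[[0,0,0],[0,0,0],0.6],[[0,0,0],[0,0,0],0.6],[[0,0,2],[0,0,0],0.6],[[0,0,3],[0,0,0],0.6],[[0,0,4],[0,0,0],0.6],[[0,0,5],[0,0,0],0.6],[[0,0,5],[0,0,0],0.6]])

```text
t: 16.05
eef_pos: [513.2, 162.9, 217.4]
tcp_rot: [-3.141, -0.001, 2.886]
ft_force: [0.9, -0.4, 0.4]
opening: 0.603
grip_force: 0.0
```

Emit:
move_arm(commands=[[[0,-1.5,0],[0,0,0],0.6],[[0,-3,0],[0,0,0],0.6],[[0,-4,0],[0,0,0],0.6],[[0,-4,0],[0,0,0],0.6],[[0,-4,0],[0,0,0],0.6],[[0,-4,0],[0,0,0],0.6],[[0,-4,0],[0,0,0],0.6],[[-0.5,-4,0],[0,0,0],0.6],[[-0.5,-4,0],[0,0,-1],0.6],[[-0.5,-4,0],[0,0,-1],0.6]])

```text
t: 17.05
eef_pos: [498.0, -203.6, 215.2]
tcp_rot: [3.141, -0.001, 2.85]
ft_force: [0.9, 0.4, -0.1]
opening: 0.603
grip_force: 0.0
```

Emit:
move_arm(commands=[[[-1,-4,0],[0,0,0],0.6],[[-1,-4,0],[0,0,0],0.6],[[0,-3,0],[0,0,0],0.6],[[0,-0.5,0],[0,0,0],0.6],[[0,0,0],[0,0,0],0.6],[[0,0,0],[0,0,0],0.6]])

```text
t: 17.65
eef_pos: [478.6, -316.0, 215.3]
tcp_rot: [3.141, -0.001, 2.851]
ft_force: [0.3, 0.5, -0.1]
opening: 0.598
grip_force: 0.0
```

Run:
```python
from h import *
np.set_printoptions(precision=2,suppress=True)
s=state();print(s['t'],s['eef_pos'],np.degrees(s['tcp_rot'][2]))
c=camera_info("wrist");b=read_camera("wrist");t=read_camera("top")
print(c["cam_to_world"],"grip pred",w2px("wrist",[478.4,-316,58],c), [w2px("wrist",p,c) for p in [(510.9,-325,58),(446.2,-305.4,58)]])
A=b[90:290,190:390];B=t[190:290,160:260]
A=cv2.resize(A,(400,400),interpolation=2);B=cv2.resize(B,(400,400),interpolation=2)
cv2.imwrite("pics/g2.png",np.hstack([A,B]))
```

```text
17.65 [ 478.59 -315.97  215.3 ] 163.3717583605455
[[   0.29    0.93    0.23  415.04]
 [   0.96   -0.28   -0.07 -295.59]
 [   0.      0.24   -0.97  385.87]
 [   0.      0.      0.      1.  ]] grip pred [280.22 199.83] [array([280.86, 229.7 ]), array([281.09, 168.33])]
```

View pics/g2.png

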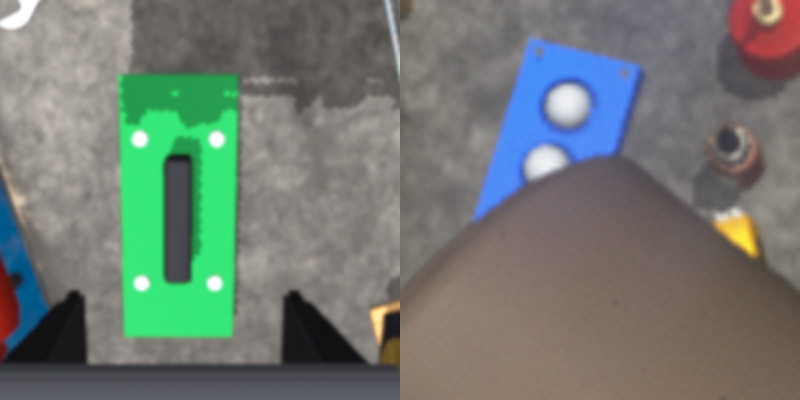

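Ball b is seated in well1. The grip bar is at image x about 278.5, 2.5 px left of the prediction, so I shift about 2 mm. It is aligned. I'll descend on it.

Emit:
move_arm(commands=[[[-0.1,-0.2,-3],[0,0,0],0.6],[[0,0,-4],[0,0,0],0.6],[[0,0,-4],[0,0,0],0.6],[[0,0,-3],[0,0,0],0.6],[[0,0,-2],[0,0,0],0.6],[[0,0,-1.5],[0,0,0],0.6],[[0,0,-0.8],[0,0,0],0.6],[[0,0,-0.3],[0,0,0],0.6],[[0,0,0],[0,0,0],0.6],[[0,0,0],[0,0,0],0.6]])

```text
t: 18.75
eef_pos: [478.1, -319.0, 30.5]
tcp_rot: [-3.141, 0.001, 2.851]
ft_force: [-0.6, 0.5, 0.0]
opening: 0.599
grip_force: 0.0
```

Emit:
move_arm(commands=[[[0,0,0],[0,0,0],0.3],[[0,0,0],[0,0,0],0.2],[[0,0,0],[0,0,0],0.0],[[0,0,0],[0,0,0],0],[[0,0,0],[0,0,0],0],[[0,0,0],[0,0,0],0],[[0,0,0],[0,0,0],0]])

```text
t: 19.45
eef_pos: [477.7, -319.0, 29.7]
tcp_rot: [3.142, 0.0, 2.851]
ft_force: [-0.9, -0.5, 1.6]
opening: 0.165
grip_force: 30.0
```

Emit:
move_arm(commands=[[[0,0,0.5],[0,0,0],0],[[0,0,1],[0,0,0],0],[[0,0,2],[0,0,0],0],[[0,0,3],[0,0,0],0],[[0,0,3],[0,0,0],0],[[0,0,3],[0,0,0],0],[[0,0,3],[0,0,0],0],[[0,0,3],[0,0,0],0],[[0,0,2],[0,0,0],0],[[0,0,0],[0,0,0],0]])

```text
t: 20.45
eef_pos: [478.3, -319.4, 237.9]
tcp_rot: [-3.14, 0.005, 2.851]
ft_force: [0.7, -0.3, -2.0]
opening: 0.168
grip_force: 30.0
```

Emit:
move_arm(commands=[[[0,1,0],[0,0,0],0],[[0,2,0],[0,0,0],0],[[0.5,2.5,0],[0,0,0.4],0],[[0.5,2.5,0],[0,0,0.4],0],[[0.5,2.5,0],[0,0,0.4],0],[[0.5,2.5,0],[0,0,0.4],0],[[0.5,2.5,0],[0,0,0],0],[[0.5,2.5,0],[0,0,0],0],[[0.5,2.5,0],[0,0,0],0],[[0,2.5,0],[0,0,0],0]])

```text
t: 21.45
eef_pos: [512.0, -86.4, 233.4]
tcp_rot: [3.141, -0.002, 2.88]
ft_force: [0.3, 0.5, -2.1]
opening: 0.164
grip_force: 30.0
```

Emit:
move_arm(commands=[[[0,2.5,0],[0,0,0],0],[[0,2.5,0],[0,0,0],0],[[0,2.5,0],[0,0,0],0],[[0,2.5,0],[0,0,0],0],[[0,2.5,0],[0,0,0],0],[[0,2.5,0],[0,0,0],0],[[0,2.5,0],[0,0,0],0],[[0,2.5,0],[0,0,0],0],[[0,2.5,0],[0,0,0],0],[[0,1.5,0],[0,0,0],0]])

```text
t: 22.45
eef_pos: [511.1, 153.3, 233.6]
tcp_rot: [-3.141, -0.002, 2.881]
ft_force: [0.3, -0.1, -2.2]
opening: 0.164
grip_force: 30.0
```

Emit:
move_arm(commands=[[[0,1,0],[0,0,0],0],[[0,0,0],[0,0,0],0],[[0,0,0],[0,0,0],0],[[0,0,0],[0,0,0],0]])

```text
t: 22.85
eef_pos: [512.7, 160.3, 234.6]
tcp_rot: [-3.141, -0.0, 2.878]
ft_force: [0.3, -0.4, -2.8]
opening: 0.165
grip_force: 30.0
```

Emit:
move_arm(commands=[[[0,0.2,-2],[0,0,0],0],[[0,0,-3],[0,0,0],0],[[0,0,-3],[0,0,0],0],[[0,0,-3],[0,0,0],0],[[0,0,-2],[0,0,0],0],[[0,0,-1.5],[0,0,0],0],[[0,0,-1],[0,0,0],0],[[0,0,-0.6],[0,0,0],0],[[0,0,0],[0,0,0],0],[[0,0,0],[0,0,0],0]])

```text
t: 23.85
eef_pos: [513.0, 163.0, 74.2]
tcp_rot: [3.141, 0.001, 2.879]
ft_force: [0.0, 0.9, -2.0]
opening: 0.169
grip_force: 30.0
```

Run:
```python
from h import *
np.set_printoptions(precision=3,suppress=True)
b=read_camera("wrist");t=read_camera("scene");s=state();print(s['t'],s['eef_pos'],s['tcp_rot'],s['qvel'],s['ft_force'])
B=cv2.resize(t[250:400,140:290],(400,400),interpolation=2)
cv2.imwrite("pics/g3.png",np.hstack([cv2.resize(b[50:300,150:400],(400,400),interpolation=2),B]))
```

```text
23.95 [513.044 163.081  74.345] [3.141 0.001 2.879] [ 0.001  0.     0.002  0.    -0.003  0.001] [ 0.608  0.082 -2.193]
```

View pics/g3.png

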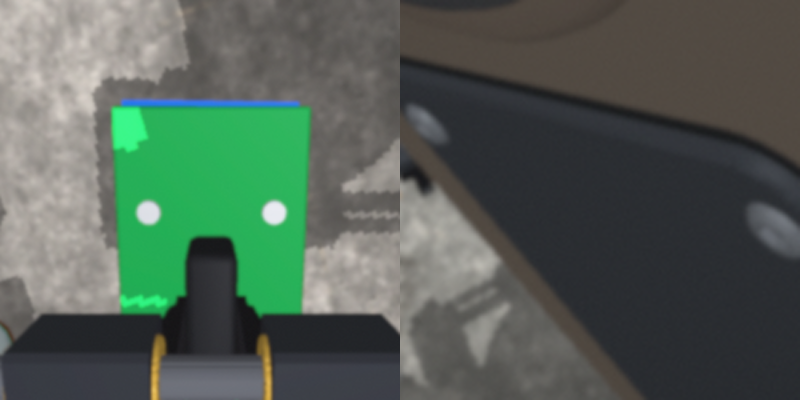

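Run:
```python
from h import *
a=np.radians(-15);L=np.array([np.cos(a),np.sin(a)]);cc=np.array([513,163])
print(w2px("wrist",[*(cc-83*L),22]),"seen 113;",w2px("wrist",[*(cc-79*L),70.6]),"seen 117")
```

```text
[279.35727966 111.80535159] seen 113; [278.75483216 112.78778133] seen 117
```

```bash
python3 -c "
from cell import *
print(env.job_done())"
```

```text
the job is handed in; nothing more can be done
None
```

I handed the job in at about 24 s: both steel balls are in the empty wells, the red ball stayed in its seat, and the gripper holds the cover level about 22 mm above the carrier, centred within about 2 mm; the hand-in returned no verdict.

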